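# Hold a cover flush on the stitcher's sloped saddle

### The job

Set the wire stitcher by turning the black thickness knob clockwise until it clicks past its detent, then pick the blue cover board off the paper pile by its metal rib. Tilt the board to match the sloped steel saddle, lay it inside the red outline with its length running up the slope, and finish while still gripping it and pressing it lightly and flush against the saddle, ready for the stitch. Leave the wire spool, the oil bottle and the spanner alone.

Things in the scene. Friction and masses are not known exactly. Their poses are not given: they have to be found in the camera images.
- dial (a joint): Angle (rad) of the black thickness knob; grows clockwise seen from above. Starts at 0 to 0.12, with a stop at 0. It turns easily to about 0.23, where a spring detent resists with about 0.12 N m; dead centre is at 0.5. Let go below about 0.4 it is pushed back to 0.23; past about 0.6 the detent snaps it on to 0.77, beyond which it turns easily and stays put. Hard stop at 1.1.
- dial_grip (a point): Point on the knob's upright axis at grip height. The knob is an upright bar 46 mm long, 14 mm thick, 32 mm tall on a disc of 48 mm diameter; this point lies 7 mm below the bar's top, 23 mm above the disc and 82 mm above the bench. Its x axis runs along the bar and turns with it; z is up.
- dial_box: Fixed green box under the knob, 130 (x) x 120 (y) x 45 mm, origin at the centre of its underside, right below the knob's axis; yaw within 0.4 rad of square; it stands left or right of the saddle. A white mark shows where the knob's white line points at the start, a red mark 1 rad on; a sprung brass plunger in a steel block (13 mm high, 40 mm from the axis) bears on a nub on the knob's rim.
- cover: Blue rigid cover board, 110 (x) x 80 (y) x 5 mm, 0.1 to 0.2 kg, origin at the centre of its underside, z up out of its upper face. On the middle of its upper face stands an aluminium grip rib 50 mm long (x), 12 mm thick (y), 35 mm high (its top is 40 mm above the underside). A white stripe marks its +x end; either end may go uphill. It starts lying flat, loose, on the pile.
- pile: Fixed pile of paper and card, 150 (x) x 120 (y) x 30 mm high, origin at the centre of its underside on the bench. The cover starts on its top, 30 mm above the origin. It stands on the other side of the saddle from the knob box.
- saddle_face (a point): Centre of the upper surface of the steel saddle plate, 170 mm up the slope (x axis) x 160 mm wide (y axis, horizontal) x 8 mm; z is the surface normal, leaning towards the robot. The slope differs each time, 0.18 to 0.45 rad; the centre is 65 to 87 mm above the bench. The plate is clamped and rigid. A painted red outline, inside 130 (x) x 100 (y) mm, surrounds this point.
- saddle: Fixed cast base of the sloped saddle, 210 x 190 mm, origin at the centre of its underside on the bench, x axis pointing uphill seen from above, away from the robot. The plate's lower edge is 50 mm above the bench, 85 mm back from the origin. Two cheek posts 140 mm tall stand outside the plate at x = 50 mm, y = +-92 mm.
- spool: Bystander: loose spool of copper wire with olive flanges, 70 mm diameter, 30 mm high, standing flat, origin at the centre of its underside. To be left alone.
- oil: Bystander: loose yellow oil bottle with red cap, 44 mm diameter, 100 mm high, origin at the centre of its underside. To be left alone.
- spanner: Bystander: loose steel spanner, 150 mm long, lying on the bench beyond the saddle, origin at its middle, underside. To be left alone.
Not all that is in view belongs to the job. Leave any green or pink look-alike of the cover alone.

How it is judged:
By the outcome, as a careful person would: the job done as asked, in the order asked, and still so for the second after the job is handed in, while the arm keeps its last pose, push and grip.
It also fails if it takes over 54 s, if anything falls off the work surface, if the arm or the gripper's body presses on something with over 40 N, if the wrist force passes 120 N, or if a joint passes its speed limit or range.

### The arm

A 7-joint arm with a two-finger parallel gripper is mounted at the origin on the work surface. World frame = base frame: x ahead of the robot, y to its left, z up, the work surface at z = 0. Lengths are in m, angles in rad, forces in N, time in s.
With the tool pointing down it reaches from about 0.4 to 0.9 m from the base axis. Payload 5.5 kg.
Tool frame: the origin (TCP) lies midway between the tips of the shut fingers; the grasp point (between the pads) lies 19 mm behind it (manip.grip_depth is the distance from the TCP to the grasp point, in m); z points along the fingers, x is the direction in which the jaws open and shut, and the axes are right-handed (so a half turn about z gives the same grasp; the last joint's range is limited). The gripper opens to 92 mm and grips with 3 to 60 N. Pads are 19 mm wide; open, the fingers measure 130 mm over their backs; the gripper's body (75 mm by 190 mm) begins 47 mm behind the grasp point.
Start: joints at [-0.952, 0.501, -0.427, 1.55, 0.221, 1.138, -0.21], TCP at [0.226, 0.609, 0.227] pointing down, gripper open.
Joint ranges: [-2.88, 2.88], [-0.31, 2.03], [-1.54, 1.56], [0.2, 2.42], [-1.41, 4.55], [0.19, 2.02], [-2.57, 2.57]. Speed limits (rad/s): [2.57, 2.57, 3.14, 3.14, 3.14, 3.14, 3.14].

### API

Orientations are given as a unit quaternion [x, y, z, w].
In Python, from bench import manip, effector, viewer gives the robot as it stands. Calls block until the motion is done:
- manip.move_pose(position, orientation): joint-space move of the TCP to a pose.
- manip.servo_line(position, ori=None, vel=0.15): straight line of the TCP; ori=None keeps the orientation; vel is the mean speed in m/s.
- manip.movej(angles): joint-space move.
- effector.open_jaws() and effector.close(f_grip=None): open the fingers fully, or close them until they stop; f_grip is the grip in N (None keeps the last).
- manip.sleep(seconds).
- manip.solve_ik(position, orientation): joint angles nearest the present ones, or None.
- viewer.get_image(name): name is "scene" or "top" or "wrist"; returns the picture (480x640x3 uint8, red, green, blue); there is no depth.
- viewer.get_calibration(name): a dict with "vfov" (degrees; the focal length in pixels is half the picture's height over the tangent of half this angle, whatever the lens; pixels are square), "cx", "cy" (the principal point, pixels), "dist_coeffs" ([k1, k2, p1, p2, k3] as OpenCV has them; the pictures are not rectified), "eye" and "attitude" of the camera in the world. Camera axes: x right, y down, z forward; pixel columns grow to the right and rows downward; lengths in m; the calibration is good to about 2 mm. A picture is of the moment at which its call begins: read the wrist's pose just before it. get_calibration takes no time and is no camera call; for the wrist camera it gives the pose at the moment of the call.
A pose or a line that the arm cannot do raises manip.PlanningError and nothing moves.
- manip.hand_in(): hands the job in, once; it reports no verdict.
Readings, each from a call of its own:
- manip.current_clock(): time.
- manip.current_q(): joint angles.
- manip.current_joint_velocities(): joint speeds.
- manip.current_tau(): joint torques, N m.
- manip.current_tool_pos(): TCP position.
- manip.current_tcp_rot(): TCP orientation.
- manip.current_force(): force on the tool from outside, world axes, zero at the start.
- manip.current_wrist_torque(): the same for the moment, N m.
- manip.current_finger_gap(): finger opening in m.
Only numpy, scipy, OpenCV 4.12 (cv2) and the standard library are available. Lean on these libraries where they do the work, as an engineer would, in place of code of your own. Each camera call takes 0.05 s, during which the arm holds its last target. There are 200 camera calls.

## Working session

There is one attempt and no reset: what is moved stays moved. The work goes in short steps, each a Python script; the robot and the scene stay as the last script left them, time stands still between calls to the robot, and variables do not carry over. Pictures are saved under pics/ and viewed, about 8 in all and at most 12, crops included, and the job is handed in when it is done.

```bash
mkdir -p pics; ls; python3 - <<'E'
from bench import manip, effector, viewer
import cv2
for n in ("scene","top"):
    im=viewer.get_image(n); cv2.imwrite(f"pics/{n}0.png",im[:,:,::-1]); print(n,viewer.get_calibration(n))
print(viewer.get_calibration("wrist"),manip.current_tcp_rot(),manip.current_clock())
E
```

```text
pics
scene {'vfov': 50.54142884171482, 'cx': 316.13861669102056, 'cy': 239.43700610404397, 'dist_coeffs': array([0.0330239, 0.       , 0.       , 0.       , 0.       ]), 'eye': array([ 1.57961175, -0.48939143,  0.79884707]), 'attitude': array([ 0.72607753,  0.49126498, -0.25966441, -0.40502412])}
top {'vfov': 50.551275625294636, 'cx': 312.1336160033877, 'cy': 246.86996048326102, 'dist_coeffs': array([-0.07760937,  0.        ,  0.        ,  0.        ,  0.        ]), 'eye': array([ 0.43344217, -0.06575863,  1.44370502]), 'attitude': array([ 0.7114301 , -0.70154535,  0.0217526 , -0.03504514])}
{'vfov': 68.97639671379237, 'cx': 321.9665015339623, 'cy': 239.36865341295197, 'dist_coeffs': array([-0.00331993,  0.        ,  0.        ,  0.        ,  0.        ]), 'eye': array([0.16323891, 0.63261239, 0.38430236]), 'attitude': array([0.81426951, 0.56670491, 0.07107618, 0.10372507])} [ 8.21060794e-01  5.70840111e-01 -7.11065676e-04  4.83937079e-04] 0.1
```

View pics/scene0.png

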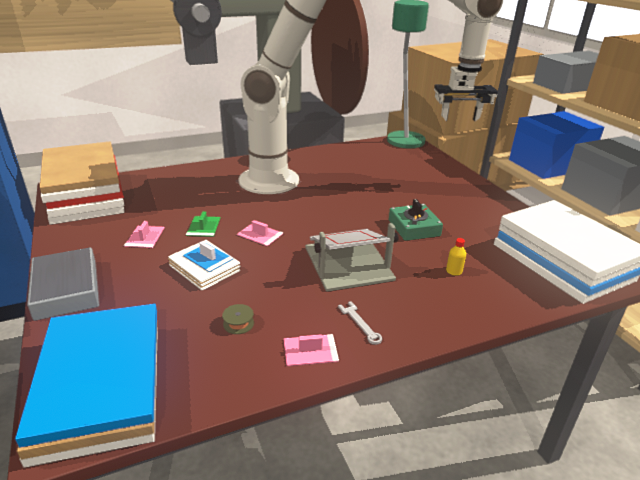

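View pics/top0.png

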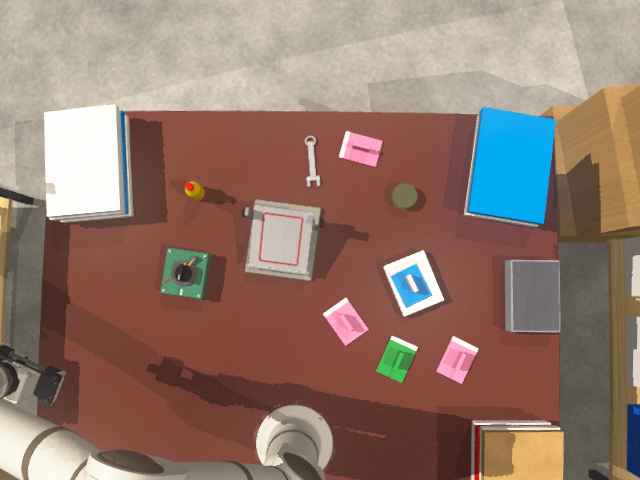

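```bash
cat > h.py <<'E'
from bench import manip, effector, viewer
import numpy as np, cv2
from scipy.spatial.transform import Rotation as R
def cal(n): return viewer.get_calibration(n)
def K(c):
    f=240/np.tan(np.radians(c["vfov"]/2)); return np.array([[f,0,c["cx"]],[0,f,c["cy"]],[0,0,1]])
def rays(c,px):
    u=cv2.undistortPoints(np.array(px,float).reshape(-1,1,2),K(c),np.array(c["dist_coeffs"]))[:,0]
    return R.from_quat(c["attitude"]).apply(np.c_[u,np.ones(len(u))])
def plane(c,px,z):
    d=rays(c,px); e=np.array(c["eye"]); return e+d*((z-e[2])/d[:,2])[:,None]
def tri(c1,p1,c2,p2):
    """closest points of ray pairs; returns points and miss distance"""
    A,B=rays(c1,p1),rays(c2,p2); out=[];miss=[]
    for a,b in zip(A,B):
        s=np.linalg.lstsq(np.c_[a,-b],np.array(c2["eye"])-c1["eye"],rcond=None)[0]
        P,Q=c1["eye"]+s[0]*a,c2["eye"]+s[1]*b; out.append((P+Q)/2); miss.append(np.linalg.norm(P-Q))
    return np.array(out),np.array(miss)
def proj(c,P):
    r=R.from_quat(c["attitude"]).inv(); rv=r.as_rotvec(); t=-r.apply(c["eye"])
    return cv2.projectPoints(np.array(P,float).reshape(-1,1,3),rv,t,K(c),np.array(c["dist_coeffs"]))[0][:,0]
def down(yaw): # tool x at angle yaw in world, z down
    return R.from_euler('z',yaw)*R.from_euler('x',np.pi)
def look(target,yaw,dist,rot=None):
    """move so that the wrist camera's axis passes through target at dist; tool down (or rot)"""
    rt=R.from_quat(manip.current_tcp_rot()); c=cal("wrist")
    off=rt.inv().apply(np.array(c["eye"])-manip.current_tool_pos()); ax=(rt.inv()*R.from_quat(c["attitude"])).apply([0,0,1])
    r=down(yaw) if rot is None else rot
    p=np.array(target)-r.apply(off+ax*dist)
    manip.move_pose(p,r.as_quat()); return p
def snap(name):
    c=cal("wrist"); im=viewer.get_image("wrist"); cv2.imwrite(f"pics/{name}.png",im[:,:,::-1]); np.save(f"pics/{name}.npy",c,allow_pickle=True); return im,c
def st(): print("t %.2f"%manip.current_clock(),"tcp",np.round(manip.current_tool_pos(),4),"F",np.round(manip.current_force(),2),"M",np.round(manip.current_wrist_torque(),3),"gap %.4f"%manip.current_finger_gap(),"q",np.round(manip.current_q(),2))
E
python3 - <<'E'
from h import *
np.set_printoptions(precision=4,suppress=True)
c=cal("top")
for n,p,z in (("dial",(185,272),.085),("saddle",(282,238),.075),("cover",(413,285),.035),("oil",(194,191),.1),("spool",(404,196),.03)): print(n,plane(c,[p],z)[0])
d=plane(c,[(185,272)],.085)[0]
for yaw in (1.2,0.8,1.57,0.4):
    try: print(look(d,yaw,0.36)); break
    except manip.PlanningError as e: print(e)
snap("w_dial"); st()
E
```

```text
dial [0.4701 0.3026 0.085 ]
saddle [0.5665 0.0428 0.075 ]
cover [ 0.4447 -0.3188  0.035 ]
oil [0.6887 0.2818 0.1   ]
spool [ 0.6941 -0.2947  0.03  ]
[0.4491 0.3105 0.2751]
t 1.55 tcp [0.4482 0.3122 0.275 ] F [ 0.55 -0.04 -0.53] M [0.029 0.052 0.032] gap 0.0919 q [-0.34  0.26 -0.37  1.76  0.1   1.14  0.45]
```

View pics/w_dial.png

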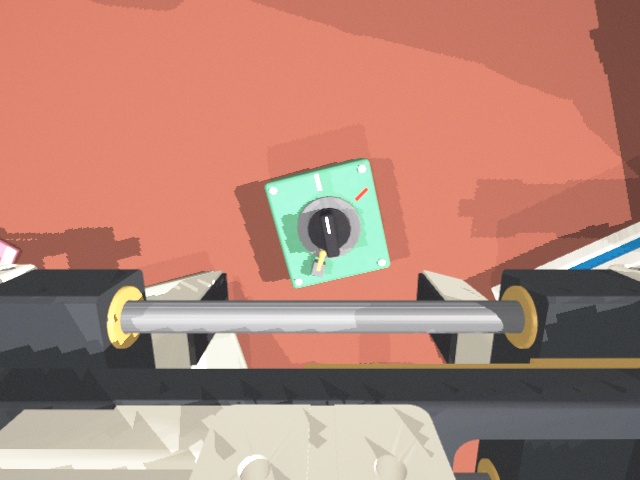

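```bash
python3 - <<'E'
from h import *
np.set_printoptions(precision=4,suppress=True)
im=cv2.imread("pics/w_dial.png")[:,:,::-1].copy(); c=np.load("pics/w_dial.npy",allow_pickle=True).item()
hsv=cv2.cvtColor(im,cv2.COLOR_RGB2HSV)
m=cv2.inRange(hsv,(65,60,60),(95,255,255)); m[:,:230]=0; m[:,420:]=0; m[300:]=0
m=cv2.morphologyEx(m,cv2.MORPH_OPEN,np.ones((3,3)))
cnt=max(cv2.findContours(m,cv2.RETR_EXTERNAL,cv2.CHAIN_APPROX_NONE)[0],key=cv2.contourArea)
W=plane(c,cnt[:,0],.045)[:,:2]; (ce,sz,a)=cv2.minAreaRect((W*1000).astype(np.float32)); print("box",ce,sz,a)
ax=np.array(ce)/1000
def ang(p,z): w=plane(c,[p],z)[0,:2]-ax; return np.hypot(*w),np.arctan2(w[1],w[0])
roi=np.s_[155:290,260:395]; g=hsv[roi]
wm=((g[...,1]<40)&(g[...,2]>200)).astype(np.uint8); rm=(((g[...,0]<10)|(g[...,0]>170))&(g[...,1]>120)).astype(np.uint8)
for nm,mm,z in (("white",wm,.045),("red",rm,.045)):
    n,_,s,ct=cv2.connectedComponentsWithStats(mm)
    for i in range(1,n):
        if s[i,4]>6: p=ct[i]+[260,155]; print(nm,s[i,4],p,ang(p,z))
ln=((g[...,1]<60)&(g[...,2]>150)).astype(np.uint8)
px=proj(c,[[*ax,.089],[*ax,.059],[*ax,.045]]);print(px)
cv2.imwrite("pics/c1.png",cv2.resize(im[roi][:,:,::-1],None,fx=4.4,fy=4.4,interpolation=cv2.INTER_CUBIC))
E
```

```text
box (466.1944580078125, 313.4063415527344) (118.03658294677734, 129.0586700439453) 82.70626831054688
white 57 [361.7895 168.4912] (np.float64(0.07313644736279536), np.float64(2.2570539504567355))
white 91 [317.5824 181.967 ] (np.float64(0.0504950042415478), np.float64(3.0174594985680234))
white 56 [272.9643 190.4643] (np.float64(0.07333834771283582), np.float64(-2.5101450951125837))
white 21 [325.5238 201.7619] (np.float64(0.027290855359604738), np.float64(2.8976997206741437))
white 105 [343.1905 203.5524] (np.float64(0.029959295584145902), np.float64(2.19431889120146))
white 93 [312.4409 205.7634] (np.float64(0.02888901885108898), np.float64(-2.835569449947018))
white 58 [327.431  224.9483] (np.float64(0.0012867125524176168), np.float64(-2.42696853106608))
white 50 [344.92 251.2 ] (np.float64(0.0360468359069052), np.float64(0.19564052877772511))
white 49 [381.5714 262.1633] (np.float64(0.07616935168535052), np.float64(0.5899928507092365))
white 102 [318.0294 270.2549] (np.float64(0.055113917253210604), np.float64(-0.5867403872918394))
white 47 [298.4255 281.4681] (np.float64(0.07644862426503872), np.float64(-0.8469687660331254))
red 6118 [325.3758 221.2914] (np.float64(0.005961888702842042), np.float64(-2.8855221553702703))
red 46 [360.8478 193.7609] (np.float64(0.050830775252526515), np.float64(1.990506152169013))
[[329.2294 234.5857]
 [328.6639 228.1493]
 [328.4283 225.4679]]
```

View pics/c1.png

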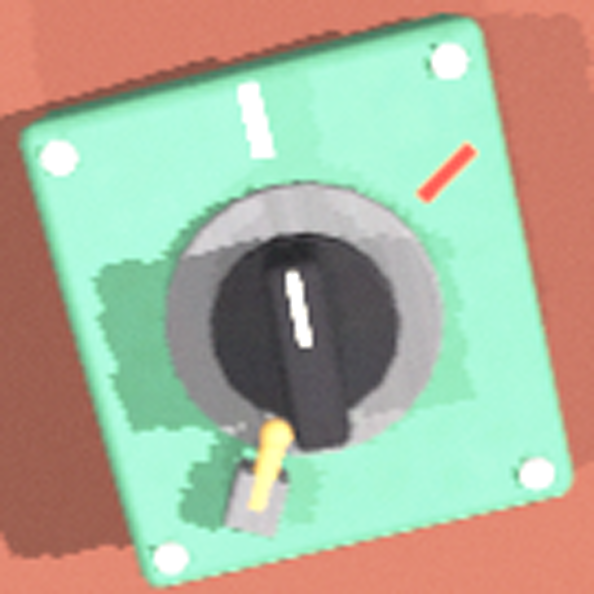

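```bash
python3 - <<'E'
from h import *
c=np.load("pics/w_dial.npy",allow_pickle=True).item()
w=plane(c,[(329.3,233.4),(326.1,217.5)],.089); d=w[1]-w[0]; b=np.arctan2(d[1],d[0]); print("bar",w[0],b)
ax=np.array([.4662,.3134]); y0=3.0-np.pi/2 if abs(b-3.0)>.1 else (b+3.017)/2-np.pi/2
print("yaw",y0)
for k in (0,.9):
    for off in (0,np.pi): print(k,off,manip.solve_ik([*ax,.066],down(y0-k+off).as_quat()))
manip.move_pose([*ax,.15],down(y0).as_quat()); manip.servo_line([*ax,.066],vel=.1); st()
effector.close(f_grip=15); manip.sleep(.2); st()
E
```

```text
bar [0.46506345 0.31391196 0.089     ] 2.972219151137141
yaw 1.4238132487736737
0 0 [-0.37462482  0.546633   -0.33616929  1.89409347  0.25637247  0.74262675
  0.56832673]
0 3.141592653589793 [-0.74939255  0.52507074  0.13865483  1.90757537 -0.10576237  0.71589286
 -2.26707577]
0.9 0 [-0.45214087  0.53449041 -0.23709236  1.8968488   0.18024715  0.73071571
 -0.26822017]
0.9 3.141592653589793 [ 0.24118431  1.0149489  -1.30682092  1.87529681  1.08122912  1.1921685
  2.20266365]
t 3.12 tcp [0.4667 0.3138 0.0666] F [-0.34 -0.65  0.41] M [0.008 0.028 0.07 ] gap 0.0916 q [-0.37  0.55 -0.34  1.89  0.26  0.74  0.57]
t 4.51 tcp [0.4661 0.3131 0.066 ] F [ 0.84 -2.41  1.32] M [-0.385  0.115  0.004] gap 0.0139 q [-0.37  0.55 -0.34  1.89  0.26  0.74  0.57]
```

```bash
python3 - <<'E'
from h import *
p=np.array([.4662,.3134,.066]); y0=1.4238
effector.close(f_grip=30)
for k in (.2,.4,.55,.7,.88):
    manip.move_pose(p,down(y0-k).as_quat()); 
    x=R.from_quat(manip.current_tcp_rot()).as_matrix()[:,0]; print(k,y0-np.arctan2(x[1],x[0])); st()
effector.open_jaws(); manip.servo_line(p+[0,0,.12],vel=.25); 
look([*p[:2],.085],y0-.6,.36); snap("w_dial2"); st()
im=cv2.imread("pics/w_dial2.png"); c=cal("wrist"); u,v=proj(c,[[*p[:2],.07]])[0].astype(int); print(u,v)
cv2.imwrite("pics/c2.png",cv2.resize(im[v-70:v+70,u-70:u+70],None,fx=4,fy=4,interpolation=cv2.INTER_CUBIC))
E
```

```text
0.2 0.19527117209567457
t 5.01 tcp [0.4662 0.3135 0.066 ] F [ 0.25 -1.28  0.16] M [-0.324 -0.054  0.003] gap 0.0135 q [-0.41  0.54 -0.29  1.9   0.22  0.74  0.4 ]
0.4 0.3922060927567226
t 5.29 tcp [0.4664 0.3139 0.066 ] F [ 1.49  1.02 -1.87] M [ 0.05  -0.28   0.037] gap 0.0140 q [-0.45  0.54 -0.24  1.9   0.18  0.73  0.24]
0.55 0.5418177396071283
t 5.54 tcp [0.4666 0.3141 0.066 ] F [ 2.91  2.38 -3.11] M [ 0.388 -0.491 -0.073] gap 0.0140 q [-0.48  0.53 -0.2   1.9   0.16  0.73  0.11]
0.7 0.6915303997936776
t 5.79 tcp [0.4668 0.3143 0.066 ] F [ 4.41  4.08 -5.86] M [ 0.77  -0.91  -0.132] gap 0.0136 q [-0.51  0.53 -0.17  1.9   0.13  0.72 -0.02]
0.88 0.8714158470286946
t 6.06 tcp [0.4672 0.3145 0.066 ] F [ 4.88  3.64 -6.32] M [ 0.88  -1.058  0.06 ] gap 0.0140 q [-0.54  0.53 -0.12  1.9   0.09  0.72 -0.17]
t 8.49 tcp [0.4491 0.3278 0.2733] F [-0.71 -0.12 -0.42] M [-0.066  0.017 -0.027] gap 0.0918 q [-0.51  0.27 -0.21  1.74  0.06  1.14  0.09]
323 236
```

View pics/c2.png

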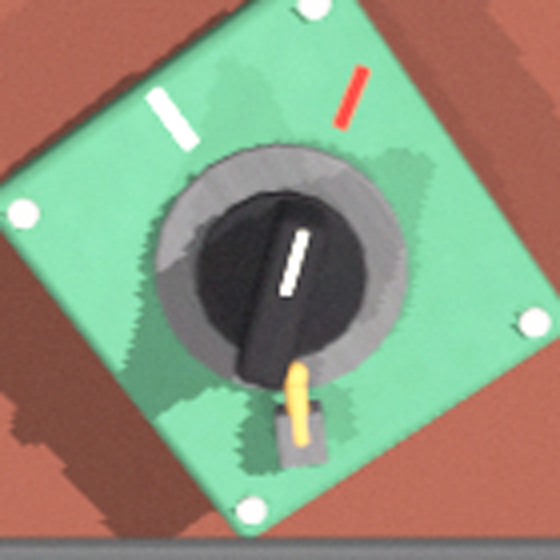

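```bash
python3 - <<'E'
from h import *
y=1.4; up=-np.array([np.sin(y),-np.cos(y),0]); s=np.array([.5665,.0428,.075])
for nm,tg in (("s1",s-up*.05+[0,.08,0]),("s2",s-up*.05+[0,-.09,0]),("cov",np.array([.4447,-.3188,.04])-up*.04)):
    look(tg,y,.36 if nm=="cov" else .42); snap(nm); st()
a=[cv2.imread(f"pics/{n}.png") for n in ("s1","s2","cov")]
m=np.vstack([i[:330] for i in a[:2]]); cv2.imwrite("pics/m.png",np.hstack([cv2.resize(m,None,fx=.85,fy=.85)]))
E
```

```text
t 9.53 tcp [0.5778 0.1225 0.3219] F [-0.66  0.57  0.85] M [ 0.041  0.004 -0.026] gap 0.0915 q [-0.14  0.29 -0.15  1.59  0.04  1.26  1.11]
t 10.29 tcp [ 0.5789 -0.0472  0.3231] F [-0.66 -0.02  0.92] M [ 0.021  0.029 -0.03 ] gap 0.0921 q [ 0.09  0.27 -0.06  1.62  0.02  1.25  1.42]
t 11.53 tcp [ 0.4639 -0.3203  0.2307] F [-0.28  0.71  0.56] M [ 0.053 -0.042  0.001] gap 0.0919 q [ 0.48  0.31  0.1   1.78 -0.04  1.05  1.99]
```

View pics/m.png

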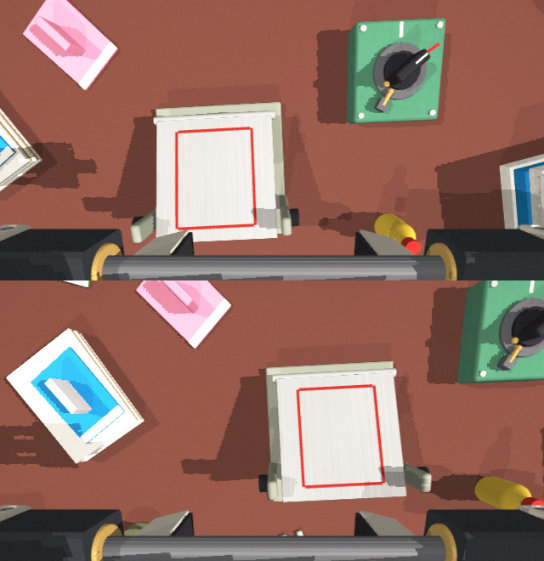

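View pics/cov.png

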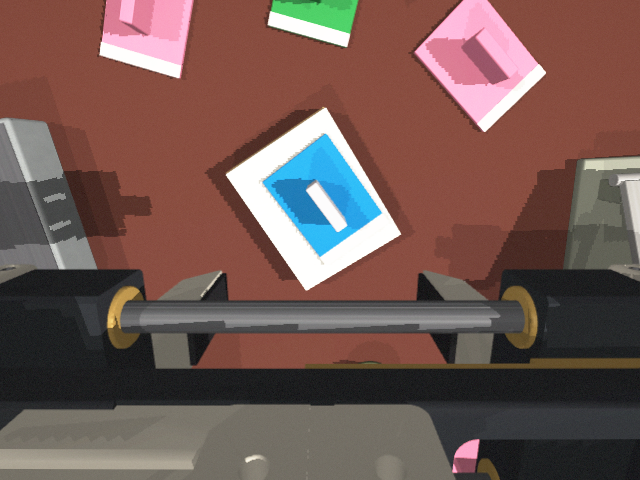

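```bash
cat > meas.py <<'E'
from h import *
np.set_printoptions(precision=4,suppress=True)
def ld(n): return cv2.imread(f"pics/{n}.png")[:,:,::-1].copy(),np.load(f"pics/{n}.npy",allow_pickle=True).item()
def quad(cnt):
    p=cnt[:,0].astype(float); h=cv2.convexHull(cnt); e=.02*cv2.arcLength(h,True)
    q=cv2.approxPolyDP(h,e,True)[:,0].astype(float)
    assert len(q)==4,q
    L=[]
    for i in range(4):
        a,b=q[i],q[(i+1)%4]; d=(b-a)/np.linalg.norm(b-a); t=(p-a)@d; n=abs((p-a)@[-d[1],d[0]])
        s=p[(n<2.5)&(t>.1*np.linalg.norm(b-a))&(t<.9*np.linalg.norm(b-a))]
        v=cv2.fitLine(s.astype(np.float32),cv2.DIST_HUBER,0,.01,.01).ravel(); L.append(np.cross([v[2],v[3],1],[v[2]+v[0],v[3]+v[1],1]))
    c=np.array([np.cross(L[i-1],L[i]) for i in range(4)]); return c[:,:2]/c[:,2:]
def outline(n,seed):
    im,c=ld(n); h=cv2.cvtColor(im,cv2.COLOR_RGB2HSV); red=((h[...,1]>110)&((h[...,0]<12)|(h[...,0]>168))&(h[...,2]>120)).astype(np.uint8)
    lab=cv2.connectedComponents(1-red,connectivity=4)[1]; m=(lab==lab[seed[1],seed[0]]).astype(np.uint8)
    m=cv2.morphologyEx(m,cv2.MORPH_CLOSE,np.ones((5,5))); m=cv2.morphologyEx(m,cv2.MORPH_OPEN,np.ones((7,7)))
    k=max(cv2.findContours(m,cv2.RETR_EXTERNAL,cv2.CHAIN_APPROX_NONE)[0],key=cv2.contourArea); print(n,cv2.contourArea(k)); q=quad(k)
    ce=q.mean(0); q=q+(q-ce)/np.linalg.norm(q-ce,axis=1)[:,None]*.7   # half-pixel outwards
    return q[np.argsort(np.arctan2(*(q-ce).T[::-1]))],c
if __name__=="__main__":
    q1,c1=outline("s1",(253,210)); q2,c2=outline("s2",(400,190)); print(q1,q2)
    P,m=tri(c1,q1,c2,q2); print(P,m); print("sides",[np.linalg.norm(P[i]-P[i-1]) for i in range(4)])
    ce=P.mean(0); n=np.linalg.svd(P-ce)[2][2]; n*=np.sign(n[2])
    print("centre",ce,"n",n,"slope",np.arccos(n[2]),"uphill yaw",np.arctan2(-n[1],-n[0]),"slope from cz",np.arcsin((ce[2]-.05)/.085))
    im,c=ld("cov"); h=cv2.cvtColor(im,cv2.COLOR_RGB2HSV); b=cv2.inRange(h,(90,110,60),(125,255,255)); b[:110]=0;b[265:]=0;b[:,:230]=0;b[:,400:]=0
    k=max(cv2.findContours(b,cv2.RETR_EXTERNAL,cv2.CHAIN_APPROX_NONE)[0],key=cv2.contourArea); print("blue img",quad(k)); W=plane(c,quad(k),.035); print("blue",W,[np.linalg.norm(W[i]-W[i-1]) for i in range(4)])
    f=np.zeros_like(b); cv2.drawContours(f,[cv2.convexHull(k)],-1,255,-1); f=cv2.erode(f,np.ones((9,9)))&~b
    k=max(cv2.findContours(f,cv2.RETR_EXTERNAL,cv2.CHAIN_APPROX_NONE)[0],key=cv2.contourArea); pts=k[:,0]; print("rib bbox",pts.min(0),pts.max(0))
    s=im[175:240,300:352]; cv2.imwrite("pics/rib.png",cv2.resize(s[:,:,::-1],None,fx=9,fy=9,interpolation=cv2.INTER_CUBIC))
    o=[]
    for nme,q in (("s1",q1),("s2",q2)):
        i=ld(nme)[0]; cv2.polylines(i,[np.round(q*16).astype(int).astype(np.int32)],True,(0,0,255),1,cv2.LINE_AA,4); u,v=q.mean(0).astype(int); o.append(i[v-90:v+90,u-80:u+80])
    cv2.imwrite("pics/chk.png",cv2.resize(np.hstack(o)[:,:,::-1],None,fx=2.4,fy=2.4))
E
python3 meas.py
```

```text
s1 9540.0
s2 9767.5
[[208.5551 156.4162]
 [294.08   151.8464]
 [298.2582 262.9222]
 [208.5768 267.3423]] [[351.2732 129.4466]
 [438.2916 124.8486]
 [449.2401 236.343 ]
 [358.2314 241.068 ]]
[[ 0.4961  0.0009  0.059 ]
 [ 0.508   0.1009  0.0583]
 [ 0.6277  0.0865  0.1079]
 [ 0.6156 -0.0133  0.109 ]] [0.0001 0.0002 0.0003 0.0001]
sides [np.float64(0.130343143626341), np.float64(0.10062207514047299), np.float64(0.13036988200690733), np.float64(0.10057016432916237)]
centre [0.5618 0.0438 0.0835] n [-0.3786  0.0539  0.924 ] slope 0.39240452289229943 uphill yaw -0.14149734089911176 slope from cz 0.40564565142188064
blue img [[325.4268 133.1352]
 [381.1787 212.4166]
 [319.4871 255.8588]
 [262.1379 181.8086]]
blue [[ 0.3831 -0.3029  0.035 ]
 [ 0.4695 -0.2592  0.035 ]
 [ 0.505  -0.3295  0.035 ]
 [ 0.4187 -0.3732  0.035 ]] [np.float64(0.07881915502783357), np.float64(0.09680392773829559), np.float64(0.07869405030152118), np.float64(0.09666311256811365)]
rib bbox [306 180] [346 231]
```

View pics/rib.png

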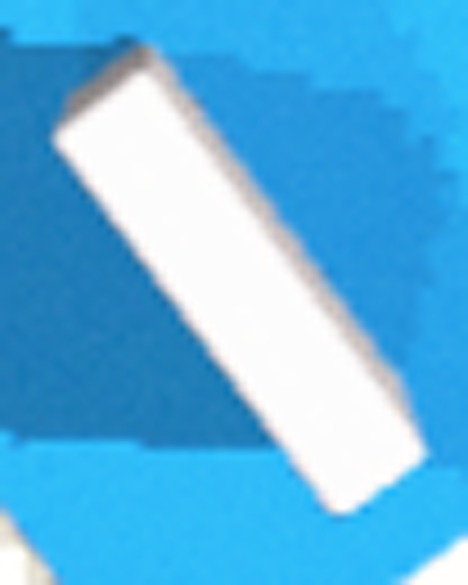

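```bash
python3 - <<'E'
from meas import *
im,c=ld("cov"); W=plane(c,np.array([(148,70),(425,452),(340,515),(55,135)])/9+[299.5,174.5],.070)
print(W,W.mean(0)); d=(W[1]+W[2]-W[0]-W[3])[:2]; print("rib yaw",np.arctan2(d[1],d[0]),"len",np.hypot(*d)/2)
ctr=W.mean(0)[:2]*.6+np.array([.4500,-.3132])*.4; yaw=.468; print(ctr)
# place pose candidates
ce=np.array([.5618,.0438,.0835]); s=.395; u=-.1415
Rs=R.from_euler('z',u)*R.from_euler('y',-s); n=Rs.apply([0,0,1]); print("n",n)
rp=Rs*R.from_euler('z',-np.pi/2)*R.from_euler('x',np.pi)  # tool x -> -plate y, z into plate
print("grasp ik",manip.solve_ik([*ctr,.038],down(yaw-np.pi/2).as_quat()))
for h in (.008,.08): print("place ik",manip.solve_ik(ce+n*h,rp.as_quat()))
manip.move_pose([*ctr,.12],down(yaw-np.pi/2).as_quat()); snap("pre"); manip.servo_line([*ctr,.0385],vel=.1); st()
effector.close(f_grip=25); manip.sleep(.2); st()
E
```

```text
[[ 0.4251 -0.3189  0.07  ]
 [ 0.4686 -0.2973  0.07  ]
 [ 0.4737 -0.307   0.07  ]
 [ 0.43   -0.3293  0.07  ]] [ 0.4494 -0.3131  0.07  ]
rib yaw 0.466291932968783 len 0.048821893715635126
[ 0.4496 -0.3131]
n [-0.381   0.0543  0.923 ]
grasp ik [ 0.1719  0.6025  0.4934  1.9601 -0.4382  0.6849 -0.1657]
place ik [-0.8239  0.4288  0.7164  2.2466 -0.6784  0.2318 -1.282 ]
place ik [-0.5606  0.1727  0.3509  2.2563  0.2266  0.3611 -2.1355]
t 14.49 tcp [ 0.45   -0.3136  0.039 ] F [-0.06 -0.31 -0.28] M [-0.054  0.122 -0.023] gap 0.0919 q [ 0.2   0.59  0.45  1.96 -0.4   0.68 -0.2 ]
t 15.90 tcp [ 0.4497 -0.3133  0.0385] F [ 0.23 -0.73  0.28] M [-0.171  0.045 -0.012] gap 0.0115 q [ 0.2   0.59  0.45  1.96 -0.4   0.68 -0.2 ]
```

```bash
cat > place.py <<'E'
from meas import *
ce=np.array([.5618,.0438,.0835]); s=.395; u=-.1415
Rs=R.from_euler('z',u)*R.from_euler('y',-s); n=Rs.apply([0,0,1])
rp=Rs*R.from_euler('z',-np.pi/2)*R.from_euler('x',np.pi)
def loc(): st(); F=manip.current_force(); return Rs.inv().apply(F),Rs.inv().apply(manip.current_wrist_torque())
E
python3 - <<'E'
from place import *
effector.close(f_grip=30)
p=np.array(manip.current_tool_pos()); manip.servo_line(p+[0,0,.03],vel=.08); st(); manip.servo_line(p+[0,0,.22],vel=.2); st()
for k in (0,np.pi):
    for h in (.008,.12): print(k,h,manip.solve_ik(ce+n*h,(rp*R.from_euler('z',k)).as_quat()))
manip.move_pose(ce+n*.12,rp.as_quat()); manip.sleep(.3); print(loc()); snap("hover")
for nm in ("scene",): cv2.imwrite("pics/scene1.png",viewer.get_image(nm)[:,:,::-1])
a=cv2.imread("pics/scene1.png")[170:330,250:490]; b=cv2.resize(cv2.imread("pics/hover.png"),(400,300)); cv2.imwrite("pics/hv.png",np.hstack([cv2.resize(a,(400,300)),b]))
E
```

```text
t 16.64 tcp [ 0.4501 -0.3132  0.0692] F [-0.82  0.46 -0.75] M [-0.07   0.188 -0.033] gap 0.0116 q [ 0.18  0.54  0.48  1.95 -0.37  0.73 -0.22]
t 17.74 tcp [ 0.4489 -0.3126  0.2572] F [-0.71 -0.34 -2.52] M [-0.071  0.108 -0.001] gap 0.0117 q [ 0.06  0.29  0.6   1.8  -0.18  1.11 -0.38]
0 0.008 [-0.6978  0.3907  0.5614  2.2433 -0.3673  0.1999 -1.575 ]
0 0.12 [-0.4631  0.0727  0.2188  2.2507  0.2925  0.4694 -2.1982]
3.141592653589793 0.008 [-0.3821  0.3468  0.1918  2.2341  0.3447  0.2066  0.8907]
3.141592653589793 0.12 [-0.535   0.0723  0.294   2.2528  0.28    0.4674  0.9556]
t 19.64 tcp [0.5162 0.0498 0.1943] F [ 0.21 -0.09 -1.98] M [ 0.114  0.779 -0.033] gap 0.0118 q [-0.46  0.07  0.22  2.25  0.29  0.47 -2.2 ]
(array([-0.5589, -0.057 , -1.9108]), array([-0.0103,  0.7868, -0.0316]))
```

View pics/hv.png

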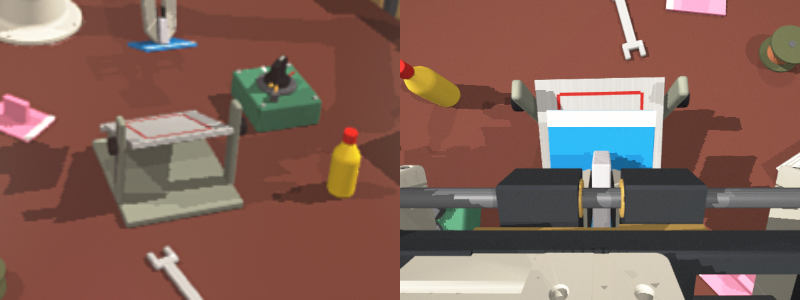

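```bash
python3 - <<'E'
from place import *
print(loc())
manip.servo_line(ce+n*.018,rp.as_quat(),vel=.1); manip.sleep(.2); print(loc())
for h in (.0085,.006,.004): print(h,manip.solve_ik(ce+n*h,rp.as_quat()))
E
```

```text
t 19.74 tcp [0.5162 0.05   0.1943] F [-0.16 -0.23 -2.68] M [ 0.058  0.781 -0.019] gap 0.0122 q [-0.46  0.07  0.22  2.25  0.29  0.47 -2.2 ]
(array([-1.1511, -0.254 , -2.4286]), array([-0.0563,  0.7814,  0.0032]))
t 21.11 tcp [0.5552 0.0449 0.1008] F [ 1.17  0.4  -1.98] M [ 0.024  0.779 -0.031] gap 0.0117 q [-0.42  0.32  0.23  2.24  0.29  0.22 -2.2 ]
(array([ 0.2493,  0.5588, -2.2534]), array([-0.092 ,  0.775 ,  0.0043]))
0.0085 [-0.4075  0.3472  0.2208  2.2351  0.2983  0.2041 -2.2071]
0.006 [-0.4049  0.3533  0.219   2.2339  0.3019  0.199  -2.2107]
0.004 [-0.403   0.3583  0.2177  2.233   0.3047  0.195  -2.2136]
```

```bash
cat >> place.py <<'E'
def avg(k=6):
    a=[]
    for _ in range(k): manip.sleep(.03); a.append(np.r_[Rs.inv().apply(manip.current_force()),Rs.inv().apply(manip.current_wrist_torque())])
    return np.mean(a,0)
def hgt(): d=Rs.inv().apply(np.array(manip.current_tool_pos())-ce); return d
E
python3 - <<'E'
from place import *
up=Rs.apply([1,0,0])
for d in (0,.003,.005): print(d,manip.solve_ik(ce+n*.007+up*d,rp.as_quat())[5])
b=avg(); print("base",b); np.save("base.npy",b)
for h in np.r_[.012,np.arange(.0105,.0059,-.0006)]:
    manip.servo_line(ce+n*h+up*.002,rp.as_quat(),vel=.02); f=avg(4)-b; print("%.4f"%h,f,hgt(),"q6 %.3f"%manip.current_q()[5])
    if f[2]>4: break
st()
E
```

```text
0 0.20107918771824346
0.003 0.20601263507720452
0.005 0.2093127995112017
base [-0.5595 -0.0498 -1.6488 -0.05    0.7859  0.024 ]
0.0120 [-0.0356  0.2821 -0.3209 -0.0173 -0.0118 -0.0003] [ 0.002  -0.0001  0.012 ] q6 0.215
0.0105 [ 0.1164 -0.1074 -0.0343 -0.0213  0.0044 -0.0117] [0.002  0.     0.0105] q6 0.212
0.0099 [-0.3432  0.5309 -0.2244 -0.0068 -0.0078 -0.0152] [0.002  0.     0.0099] q6 0.211
0.0093 [-0.304   0.0123 -0.2266 -0.0006 -0.0171  0.0137] [0.002  0.     0.0093] q6 0.209
0.0087 [ 0.0009 -0.1709  0.0899 -0.0022 -0.0043  0.0003] [ 0.002  -0.      0.0087] q6 0.208
0.0081 [-0.2396 -0.4026 -0.6398  0.002  -0.0235  0.0062] [ 0.002  -0.      0.0081] q6 0.207
0.0075 [-0.0097 -0.6801  2.3304  0.0571  0.0527  0.023 ] [ 0.0021 -0.      0.0076] q6 0.206
0.0069 [-0.4297 -1.1237  8.8367  0.0882  0.4033  0.0306] [ 0.0022 -0.      0.0073] q6 0.205
t 24.59 tcp [0.561  0.0439 0.0911] F [-4.1  -0.72  7.02] M [0.181 1.161 0.069] gap 0.0119 q [-0.4   0.35  0.21  2.23  0.31  0.21 -2.21]
```

```bash
python3 - <<'E'
from place import *
up=Rs.apply([1,0,0]); b=np.load("base.npy"); h=.0073; 
for ds in (0,.004,.008,.012,.016,.020):
    r=R.from_rotvec(Rs.apply([0,ds,0]))*rp   # + about plate y lowers the uphill end
    manip.servo_line(ce+n*h+up*.002,r.as_quat(),vel=.02); f=avg(4)-b
    print(ds,"h",round(h,4),f,"cop x %.3f y %.3f"%(-f[4]/f[2],f[3]/f[2]),"hz",hgt()[2],"q6 %.3f"%manip.current_q()[5])
    if -f[4]/f[2]>-.01: break
    if f[2]<3: h-=.0003
    if f[2]>8: h+=.0003
st()
E
```

```text
0 h 0.0073 [ 0.0923 -0.8041  4.8867  0.0229  0.1554  0.0236] cop x -0.032 y 0.005 hz 0.007372735885611921 q6 0.206
0.004 h 0.0073 [ 0.1793 -0.5692  5.3941  0.0125 -0.044  -0.0023] cop x 0.008 y 0.002 hz 0.007322699240208095 q6 0.212
t 25.36 tcp [0.561  0.0439 0.0911] F [-1.38  0.02  2.43] M [0.044 0.687 0.008] gap 0.0118 q [-0.39  0.35  0.2   2.23  0.3   0.21 -2.21]
```

```bash
python3 - <<'E'
from place import *
snap("fin"); S=viewer.get_image("scene")[:,:,::-1]; T=viewer.get_image("top")[:,:,::-1]
w=cv2.imread("pics/fin.png")
q=proj(cal("scene"),[ce])[0].astype(int); s=S[q[1]-60:q[1]+60,q[0]-40:q[0]+120]
t=T[170:320,150:350]
cv2.imwrite("pics/f1.png",np.vstack([cv2.resize(w[:270],(800,338)),np.hstack([cv2.resize(s,(400,260)),cv2.resize(t,(400,260))])]))
b=np.load("base.npy"); print(avg(10)-b); st()
E
```

```text
[ 0.0823 -0.799   5.2184 -0.029  -0.1345 -0.0047]
t 25.84 tcp [0.5609 0.0439 0.0911] F [-1.8  -0.52  2.94] M [-0.025  0.583 -0.043] gap 0.0120 q [-0.39  0.35  0.2   2.23  0.3   0.21 -2.21]
```

View pics/f1.png

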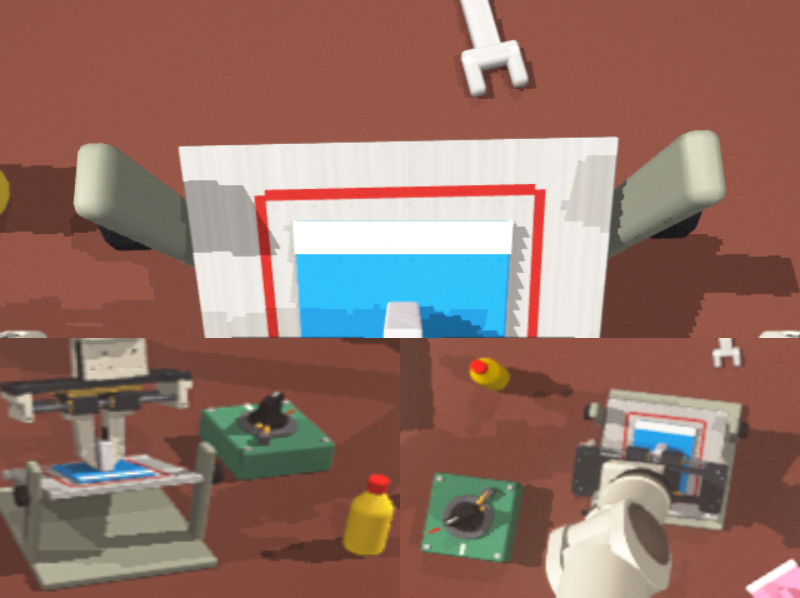

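```bash
python3 - <<'E'
from place import *
up=Rs.apply([1,0,0]); b=np.load("base.npy")
r=R.from_rotvec(Rs.apply([0,.0025,0]))*rp; manip.servo_line(ce+n*.0073+up*.002,r.as_quat(),vel=.02)
for _ in range(3):
    manip.sleep(.4); f=avg(10)-b; print(f,"cop %.3f %.3f"%(-f[4]/f[2],f[3]/f[2]))
st()
E
```

```text
[ 0.8375 -1.0815  5.1979 -0.0836 -0.2193 -0.0052] cop 0.042 -0.016
[ 1.5942 -1.197   5.3118 -0.137  -0.3287  0.0098] cop 0.062 -0.026
[ 2.436  -1.7723  5.5968 -0.1603 -0.4177 -0.0258] cop 0.075 -0.029
t 28.29 tcp [0.561  0.0439 0.0911] F [-0.37 -2.15  4.7 ] M [-0.156  0.333 -0.105] gap 0.0116 q [-0.39  0.35  0.2   2.23  0.31  0.21 -2.21]
```

```bash
python3 - <<'E'
from place import *
up=Rs.apply([1,0,0]); b0=np.load("base.npy"); print("err",hgt()-[.002,0,.0073])
r=R.from_rotvec(Rs.apply([0,.003,0]))*rp; 
manip.servo_line(ce+n*.0095+up*.002,r.as_quat(),vel=.02); manip.sleep(.3); b=avg(10); print("free",b-b0,hgt())
manip.servo_line(ce+n*.0073+up*.002,r.as_quat(),vel=.01)
for _ in range(4):
    f=avg(8)-b; print(f,"cop %.3f %.3f"%(-(f[4]+.17*f[0])/f[2],(f[3]-.17*f[1])/f[2]),hgt()); manip.sleep(.2)
st()
E
```

```text
err [0.0001 0.     0.    ]
free [-0.2591  0.0715  0.2065 -0.0143 -0.0001  0.0054] [ 0.002  -0.      0.0095]
[ 0.1371 -0.0809  2.519   0.0689  0.005  -0.0231] cop -0.011 0.033 [0.0021 0.0001 0.0073]
[ 0.5462 -0.2633  3.1406  0.0911 -0.025  -0.0083] cop -0.022 0.043 [0.0022 0.0001 0.0074]
[ 0.7304 -0.1274  3.7886  0.0974 -0.0745 -0.0115] cop -0.013 0.031 [0.0021 0.     0.0074]
[ 0.7818  0.0358  3.899   0.1314 -0.1284 -0.0314] cop -0.001 0.032 [0.0021 0.     0.0073]
t 31.42 tcp [0.5609 0.0439 0.0911] F [-0.76 -0.65  2.32] M [0.131 0.531 0.001] gap 0.0118 q [-0.39  0.35  0.2   2.23  0.31  0.21 -2.22]
```

```bash
python3 - <<'E'
from place import *
up=Rs.apply([1,0,0]); b=np.load("base.npy")+[-.26,.07,.2,-.014,0,.005]
for dr in (.002,.004,.006):
    r=R.from_rotvec(Rs.apply([dr,.003,0]))*rp; manip.servo_line(ce+n*.0072+up*.002,r.as_quat(),vel=.01); manip.sleep(.4)
    f=avg(10)-b; y=(f[3]-.17*f[1])/f[2]; print(dr,f,"cop %.3f %.3f"%(-(f[4]+.17*f[0])/f[2],y),hgt())
    if y<.012: break
st()
E
```

```text
0.002 [ 1.5901 -0.2638  5.31    0.1091 -0.2721 -0.0069] cop 0.000 0.029 [0.0021 0.     0.0072]
0.004 [ 2.0311 -0.3205  3.4717  0.0473 -0.364  -0.0629] cop 0.005 0.029 [ 0.0021 -0.      0.0072]
0.006 [ 0.5172  0.1434  2.2128  0.1047 -0.0986 -0.0645] cop 0.005 0.036 [ 0.0017 -0.      0.0071]
t 34.37 tcp [0.5607 0.044  0.0907] F [-0.64  1.26  0.19] M [ 0.174  0.686 -0.006] gap 0.0115 q [-0.37  0.35  0.18  2.23  0.31  0.21 -2.21]
```

```bash
python3 - <<'E'
from place import *
up=Rs.apply([1,0,0]); b=np.load("base.npy")+[-.26,.07,.2,-.014,0,.005]
effector.close(f_grip=45)
r=R.from_rotvec(Rs.apply([.006,.003,0]))*rp
for h in (.0072,.0069,.0066,.0063):
    manip.servo_line(ce+n*h+up*.0018,r.as_quat(),vel=.01); manip.sleep(.2)
    f=avg(8)-b; print(h,f,"cop %.3f %.3f"%(-(f[4]+.17*f[0])/f[2],(f[3]-.17*f[1])/f[2]),hgt(),"q6 %.3f"%manip.current_q()[5])
    if f[2]>4.5: break
for _ in range(2): manip.sleep(.3); f=avg(8)-b; print(f,"cop %.3f %.3f"%(-(f[4]+.17*f[0])/f[2],(f[3]-.17*f[1])/f[2]))
st(); w=snap("fin2")[0][:,:,::-1]; S=viewer.get_image("scene")[:,:,::-1]; q=proj(cal("scene"),[ce])[0].astype(int)
cv2.imwrite("pics/f2.png",np.vstack([cv2.resize(w[80:290,120:520],(800,320),interpolation=2)[:, :],cv2.resize(S[q[1]-35:q[1]+35,q[0]-75:q[0]+125],(800,280),interpolation=2)]))
E
```

```text
0.0072 [ 0.3884  0.4769  0.4365  0.0714 -0.0328 -0.0296] cop -0.076 -0.022 [ 0.0018 -0.      0.0072] q6 0.208
0.0069 [-1.1255 -1.05    8.4393  0.091   0.3064 -0.0086] cop -0.014 0.032 [ 0.0018 -0.0001  0.0071] q6 0.207
[-1.4231 -1.0702  8.2493  0.1167  0.2956 -0.0002] cop -0.007 0.036
[-1.3827 -0.7515  8.2949  0.1075  0.2763 -0.0178] cop -0.005 0.028
t 37.15 tcp [0.5607 0.0439 0.0907] F [-5.23  0.06  5.23] M [0.202 1.035 0.015] gap 0.0116 q [-0.37  0.35  0.18  2.23  0.31  0.21 -2.21]
```

View pics/f2.png

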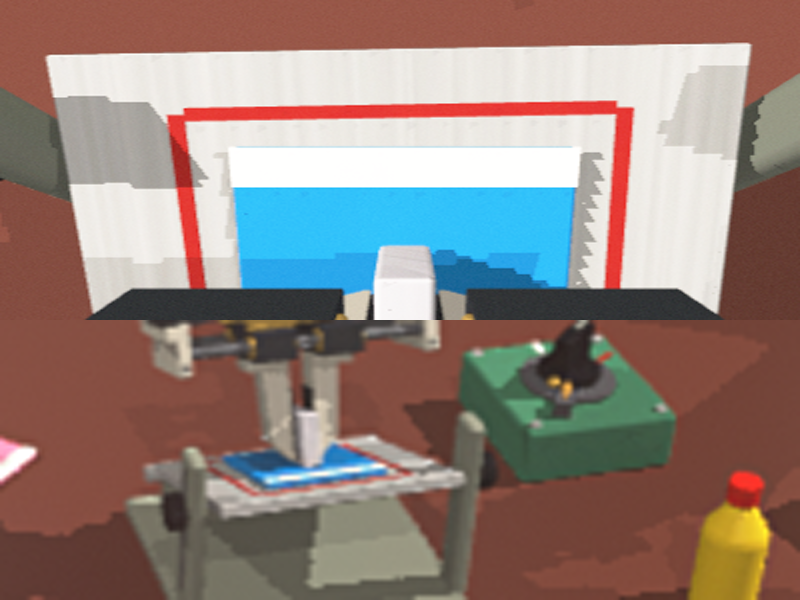

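```bash
python3 - <<'E'
from place import *
up=Rs.apply([1,0,0]); b=np.load("base.npy")+[-.26,.07,.2,-.014,0,.005]
r=R.from_rotvec(Rs.apply([.005,.003,0]))*rp
manip.servo_line(ce+n*.00698+up*.0018,r.as_quat(),vel=.01)
for _ in range(2): manip.sleep(.2); f=avg(8)-b; print(f,"cop %.3f %.3f"%(-(f[4]+.17*f[0])/f[2],(f[3]-.17*f[1])/f[2]),hgt())
st()
if 3<f[2]<10: manip.hand_in(); print("handed in")
E
```

```text
[-1.1987 -0.9406  8.4006  0.1368  0.304   0.0035] cop -0.012 0.035 [ 0.0017 -0.0001  0.0071]
[-1.7914 -1.0123  8.3533  0.1119  0.3272 -0.0081] cop -0.003 0.034 [ 0.0018 -0.0001  0.0071]
t 38.43 tcp [0.5607 0.0439 0.0907] F [-4.95 -0.43  5.39] M [0.233 1.095 0.006] gap 0.0118 q [-0.37  0.35  0.18  2.23  0.31  0.21 -2.21]
the job is handed in; nothing more can be done
handed in
```

The job is handed in at about 38 s of robot time, under the 54 s limit. My checks agree with the task except for sideways flushness, which I could not fully confirm.

- **Knob:** I turned it about 0.87 rad clockwise. The wrist torque changed sign as it passed the detent. A picture after letting go showed the white line most of the way to the red mark, and it stayed there.
- **Board:** I gripped it by the rib and tilted it to the measured slope of about 0.39 rad. It lies with the white-striped end uphill, inside the red outline. The visible margins, at the uphill end and both sides, are each about 9 mm; the gripper hides the downhill end.
- **Final state:** the arm is still gripping at 45 N and pressing with a steady 8.4 N or so along the plate normal. That is more than the 5 N I aimed for, and a last attempt to ease it changed nothing.
- **Doubtful check:** up and down the slope, the pressure is centred to within about 1 cm after correcting for sideways force. Across the slope it reads 2–3.5 cm towards one side (the board is 4 cm to its edge). My small roll corrections, about 0.005 rad, barely moved it. Part of it looks like sensor offset, since a similar moment showed at almost no load.
- **Earlier presses:** while I tuned the tilt at lower grip, the sideways and pressing forces crept. I raised the grip to 45 N because of this, and the press then held steady.
- **Bystanders:** I did not touch the spool, the oil bottle, the spanner or the green and pink look-alikes.

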